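# Set an arched panel on the gluing stand

## Task

Slide the round-topped plywood panel straight up out of the slotted rack and lower it, without dropping it, onto the ledge of the gluing stand so that it leans on the back rest behind the lip. The side stop must end with its pointer level with the brass mark, with the panel's side edge snug against the stop: nudge the stop in small taps, never past the mark. Leave the other panels in the rack and the bottle, pot and spool where they are.

Things in the scene. Friction and masses are not known exactly. Their poses are not given: they have to be found in the camera images.
- arched_center (a point): Centre of the arched panel to be taken: blank plywood, 5 mm thick (its x), 100 mm wide (its y), 130 mm tall (its z, up); the lower 80 mm is a rectangle, the top is a half-round of 50 mm radius, so it is the tallest and the only round-topped panel in the rack. The point lies 65 mm above its bottom edge and 65 mm below the top of the arch. 35 to 75 g.
- rack: Fixed wooden rack. Origin: centre of its underside. 168 mm (its x) by 130 mm (its y), 34 mm high. Four slots, each 7 mm wide and 106 mm long along its y, 26 mm deep (floor 8 mm up), at x = -63, -21, 21 and 63 mm; one panel stands upright on edge in each, faces to rack x. The gaps between neighbouring panels are 37 mm.
- square_a_center (a point): Centre of a square-topped plywood panel, 5 x 100 x 100 mm tall, in the rack; stays there.
- square_b_center (a point): Centre of a square-topped plywood panel, 5 x 100 x 107 mm tall, in the rack; stays there.
- square_c_center (a point): Centre of a square-topped plywood panel, 5 x 100 x 94 mm tall, in the rack; stays there.
- stand: Fixed white gluing stand; origin: underside, below the middle of its ledge. Its front looks to its +x (away from the robot). Base plate 20 mm thick, x -65 to 105 mm, y -130 to 130 mm. A back rest, 75 mm long up its slope, leans back to -x, 0.26 rad from vertical. A panel on the stand leans with its top to the stand's -x, its arch above the rest's top.
- ledge (a point): Middle of the ledge on which a panel's bottom edge stands: 20 mm above the table, a strip along stand y, bounded at stand x = -8 mm by the foot of the back rest and at x = +8 mm by an aluminium lip 10 mm high and 6 mm thick. Its axes are the stand's.
- stop (a joint): Stiff friction slide of the side stop on the stand: 0 to 0.12 m, grows to the stand's +y (towards where the panel stands). It stays where it is left; about 5 N moves it.
- stop_post (a point): On the axis of the side stop's upright steel post, 18 mm below its top. The post is 20 mm (stand x) by 12 mm (stand y), from 38 to 112 mm above the table, in front of the lip 60 mm to +x of the ledge; push its -y face to move the stop to +y. It stands on an aluminium carriage 36 mm wide in y, up to 38 mm above the table, and 50 mm in x.
- stop_face (a point): On the panel side (+y face) of the stop's arm, which reaches over the lip to just before the back rest, 35 to 90 mm above the table; this face pushes a leaning panel's side edge. The face lies 6 mm to stand +y of the post's axis. Its axes are the stand's.
- stop_pointer (a point): Tip of the stop's thin pointer (3 mm wide) on the front of its carriage, at the same stand y as the post's axis. Its axes are the stand's.
- mark_top (a point): Top of the mark: an upright brass tag 8 x 3 x 22 mm on the front edge of the stand. The stop is at the mark when the pointer has the same stand y as the tag; at the start the stop is 30 to 100 mm to -y of it. Its axes are the stand's.
- glue_bottle: White glue bottle, 42 mm wide, 120 mm tall; origin at its foot; bystander.
- jar: White ceramic pot, 60 mm wide, 75 mm tall, before the stand; origin at its foot; bystander.
- spool: Ribbon spool lying flat, 56 mm wide, 25 mm tall; origin at its foot; bystander.
- arched: The arched panel itself; origin at the middle of its bottom edge, axes as for its centre.

How it is judged:
On the way, in this order (a step that is already met when the one before it is completed fails the run):
1. the arched panel is lifted upright, clear of the rack's slot (height (world z) of arched_center above 0.11 m and angle between arched_center's own z axis and vertical below 0.5 rad and horizontal distance between arched_center and rack below 0.12 m), for 0.1 s.
2. the panel is lowered onto the stand's ledge while still held (z of arched_center in the frame of stand between 0.072 and 0.094 m and x of arched_center in the frame of stand between -0.04 and 0 m and contact force between the fingers and arched above 0.5 N), for 0.1 s.
At the end, for the whole second after the job is handed in: The arched panel stands at rest on the stand's ledge behind the lip, leaning back 0.12 to 0.5 rad against the rest and facing as the stand does, its side edge no more than 6 mm from the face of the stop, and the stop's pointer is within 4 mm of the mark along the slide (z of arched_center in the frame of stand between 0.072 and 0.094 m and x of arched_center in the frame of stand between -0.04 and 0 m and angle between arched_center's own z axis and vertical between 0.12 and 0.5 rad and angle between the x axis of arched_center and the x axis of stand, either way round below 0.55 rad and y of arched_center in the frame of stop_face between 0.045 and 0.056 m and y of stop_pointer in the frame of mark_top between -0.004 and 0.004 m and linear speed of arched below 0.02 m/s and velocity of joint stop between -0.005 and 0.005 m/s); the robot touches nothing.
It fails at once if the stop is pushed more than 4 mm past the mark (y of stop_pointer in the frame of mark_top above 0.004 m).
It fails at once if another panel is shifted or lifted more than 15 mm (distance of any of square_a_center, square_b_center, square_c_center from where it was at the start of the episode above 0.015 m).
It fails at once if the bottle, pot or spool is moved more than 20 mm (distance of any of glue_bottle, jar, spool from where it was at the start of the episode above 0.02 m).
It also fails if it takes over 54 s, if anything falls off the work surface, if the arm or the gripper's body presses on something with over 40 N, if the wrist force passes 120 N, or if a joint passes its speed limit or range.

## Robot

A 6-joint arm with a two-finger parallel gripper is mounted at the origin on the work surface. World frame = base frame: x ahead of the robot, y to its left, z up, the work surface at z = 0. Lengths are in m, angles in rad, forces in N, time in s.
With the tool pointing down it reaches from about 0.3 to 0.85 m from the base axis. Payload 5.4 kg.
Tool frame: the origin (TCP) lies at the very end of the fingers, on their centre line; the grasp point (between the pads) lies 19 mm behind it; z points along the fingers, y is the line along which they close (so a half turn about z gives the same grasp; the last joint's range is limited). The gripper opens to 85 mm and grips with 20 to 120 N. Pads are 22 mm wide; open, the fingers measure 114 mm over their backs; the gripper's body (76 mm by 85 mm) begins 54 mm behind the grasp point. The pads swing forward as they close: fully open they stand 13 mm farther back than shut.
Start: joints at [-1.507, 0.158, 1.597, -0, 1.386, -0.21], TCP at [0.155, -0.554, 0.231] pointing down, gripper open.
Joint ranges: [-2.91, 2.91], [-0.94, 2.29], [0.18, 2.7], [-1.29, 4.43], [0.17, 2.64], [-3, 3]. Speed limits (rad/s): [2.57, 2.57, 3.14, 3.14, 3.14, 3.14].

## Interface

Orientations are given as a 3x3 rotation matrix whose columns are the frame's x, y, z axes.
In Python, from workcell import bot, vision, job gives the robot as it stands. The module is installed in compiled form; this text tells all that it offers.
- The arm moves only by the tool carry_out, never from a script. Its argument "deltas" is a list that holds one entry, the list of rows, each a list of 5 numbers: the finger opening in mm, from 0 to 85.4, then the shift along the tool's x, y, z in mm, then the turn about the tool's z in degrees. A call has 1 to 10 rows; each row is the pose to reach, as a shift and turn from the pose commanded when the call began, along the tool's axes at that moment; what a row does not reach only later rows make up. A row lasts 1/12 s, in which the tool goes at most 41.7 mm and 7.16 degrees, less where a joint would pass 70% of its speed; a pose out of reach is approached as far as the arm can. A call with a gripper value outside its range is refused whole. The fingers move at their own pace and stop on an object; "grip_force" is the grip in N (left out, the last holds). Time passes only in rows, so rows that repeat a pose let the fingers close. It gives the time, the measured TCP pose, the force, the opening and the grip force at its end, in the units of the state.
- bot.get_state(): the state, without advancing time (a new reading comes with each control period).
- vision.camera(name): name is "scene" or "top" or "wrist"; returns a dict with "img" (384x512x3 uint8, red, green, blue), "camera_matrix" (3x3 intrinsics, pixels), "extrinsics" (4x4, takes a point from camera to world coordinates); the wrist camera has in their place "T_tool_cam" (4x4, takes a point from camera to tool coordinates, whose origin is the TCP and whose axes are the flange's). Camera axes: x right, y down, z forward; pixel columns grow to the right and rows downward; lengths in m; the calibration is good to about 2 mm. A picture is of the moment at which its call begins: read the wrist's pose just before it. There is no depth.
- job.hand_in(): hands the job in; it is judged then, once.
The state is a dict: "t": time; "joints": joint angles; "qvel": joint speeds; "joint_torque": joint torques, N m; "eef_pos": TCP position; "tcp_rot": TCP orientation; "ft_force": force on the tool from outside, world axes, zero at the start; "wrist_torque": the same for the moment, N m; "opening": finger opening in m; "grasp_force": force on a finger pad.
Only numpy, scipy, OpenCV 4.12 (cv2) and the standard library are available. Lean on these libraries where they do the work, as an engineer would, in place of code of your own. Each camera call takes 0.05 s, during which the arm holds its last target. There are 200 camera calls.

## Working session

There is one attempt and no reset: what is moved stays moved. The work goes in short steps, Python scripts to look and compute and a tool call to move; the robot and the scene stay as the last step left them, time stands still between calls to the robot, and variables do not carry over. Pictures are saved under pics/ and viewed, at most 10 in all, crops included, and the job is handed in when it is done.

Besides the shell and the picture viewer there is one more tool, called as a command line: name --argument value ..., lists and objects as JSON in quotes. carry_out: Moves the arm, as the interface text tells. Its arguments: {"type":"object","properties":{"deltas":{"type":"array","items":{"type":"array","items":{"type":"array","items":{"type":"number"}}}},"grip_force":{"type":"number"}},"required":["deltas"]}

```bash
mkdir -p pics; cat > h.py <<'E'
import numpy as np, cv2
from workcell import bot, vision, job
def snap(n,f):
    s=bot.get_state(); c=vision.camera(n); cv2.imwrite('pics/'+f+'.png',c['img'][:,:,::-1])
    if n=='wrist':
        T=np.eye(4);T[:3,:3]=s['tcp_rot'];T[:3,3]=s['eef_pos'];E=T@c['T_tool_cam']
    else:E=c['extrinsics']
    np.savez('pics/'+f+'.npz',K=c['camera_matrix'],E=E); return c
def ray(f,u,v):
    d=np.load('pics/'+f+'.npz');K,E=d['K'],d['E']
    r=E[:3,:3]@np.linalg.solve(K,[u,v,1]);return E[:3,3],r
def atz(f,u,v,z):
    o,r=ray(f,u,v);return o+r*(z-o[2])/r[2]
def proj(f,p):
    d=np.load('pics/'+f+'.npz');K,E=d['K'],d['E']
    q=K@(np.linalg.inv(E)@np.append(p,1))[:3];return q[:2]/q[2]
E
python3 - <<'E'
from h import *
snap('scene','s0');snap('top','t0')
for n in('s0','t0'):
    i=cv2.imread(f'pics/{n}.png');cv2.imwrite(f'pics/{n}b.png',cv2.resize(i,(800,600),interpolation=cv2.INTER_CUBIC))
    print(np.load(f'pics/{n}.npz')['E'].round(3))
s=bot.get_state();print(s['tcp_rot'].round(3),s['t'],s['opening'])
E
```

```text
[[ 0.807  0.367 -0.463  1.143]
 [ 0.59  -0.471  0.655 -0.832]
 [ 0.022 -0.802 -0.597  0.85 ]
 [ 0.     0.     0.     1.   ]]
[[ 0.105 -0.973  0.205  0.354]
 [-0.994 -0.104  0.016 -0.036]
 [ 0.005 -0.205 -0.979  1.139]
 [ 0.     0.     0.     1.   ]]
[[ 0.963  0.27  -0.   ]
 [ 0.27  -0.963  0.002]
 [ 0.    -0.002 -1.   ]] 0.1 0.08552059580083475
```

View pics/s0b.png

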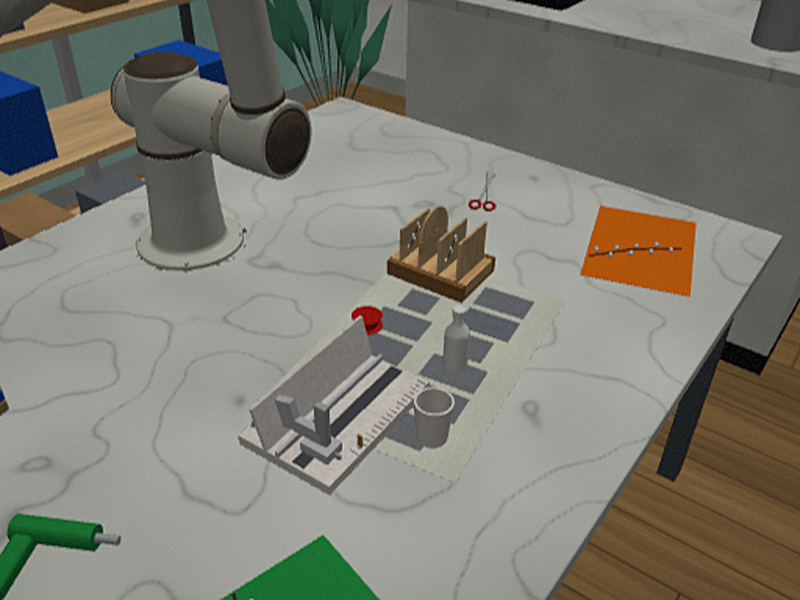

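View pics/t0b.png

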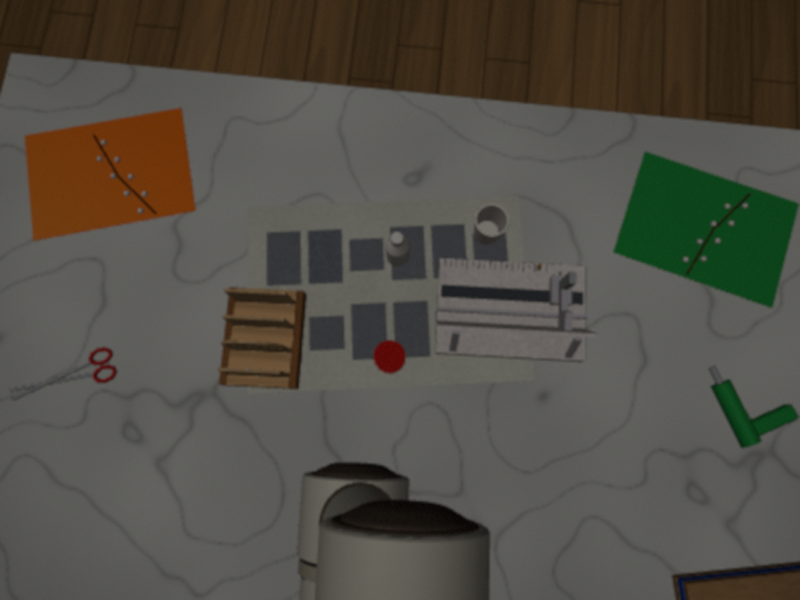

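The scene picture shows the rack (about 440,255, arch at 433,225), with the stand at about (330,410). In the top picture the rack is at (262,338) and the stand at (512,310), with its front towards image top and the brass tag at about (539,266). I'll enlarge these areas for exact pixels.

```bash
python3 - <<'E'
from h import *
for f in('s0','t0'):
    for p in([0.155,-.554,.231],[0,0,0],[.5,0,0],[.5,-.2,0],[.5,.2,0]):print(f,p,proj(f,p).round(0))
def crop(f,x,y,w,h,k):
    i=cv2.imread(f'pics/{f}.png')[y:y+h,x:x+w];i=cv2.resize(i,None,fx=k,fy=k,interpolation=cv2.INTER_CUBIC)
    for a in range(0,w,10):cv2.putText(i,str(x+a),(a*k,8),0,.3,(0,0,255));cv2.line(i,(a*k,10),(a*k,14),(0,0,255))
    for a in range(10,h,10):cv2.putText(i,str(y+a),(0,a*k+3),0,.3,(0,0,255));cv2.line(i,(20,a*k),(25,a*k),(0,0,255))
    return i
a=crop('s0',145,195,133,125,6);cv2.imwrite('pics/c1.png',cv2.convertScaleAbs(a[:600],alpha=1.4))
b=crop('t0',270,155,120,85,6);cv2.imwrite('pics/c2.png',cv2.convertScaleAbs(b,alpha=1.4))
c=np.hstack([cv2.copyMakeBorder(crop('s0',242,125,80,75,5),0,60,0,0,0),crop('t0',134,175,70,87,5)[:435]]);cv2.imwrite('pics/c3.png',cv2.convertScaleAbs(c,alpha=1.4))
E
```

```text
s0 [0.155, -0.554, 0.231] [-54. 195.]
s0 [0, 0, 0] [121. 154.]
s0 [0.5, 0, 0] [244. 213.]
s0 [0.5, -0.2, 0] [194. 253.]
s0 [0.5, 0.2, 0] [284. 180.]
t0 [0.155, -0.554, 0.231] [502. 397.]
t0 [0, 0, 0] [230. 411.]
t0 [0.5, 0, 0] [251. 215.]
t0 [0.5, -0.2, 0] [323. 222.]
t0 [0.5, 0.2, 0] [180. 207.]
```

View pics/c1.png

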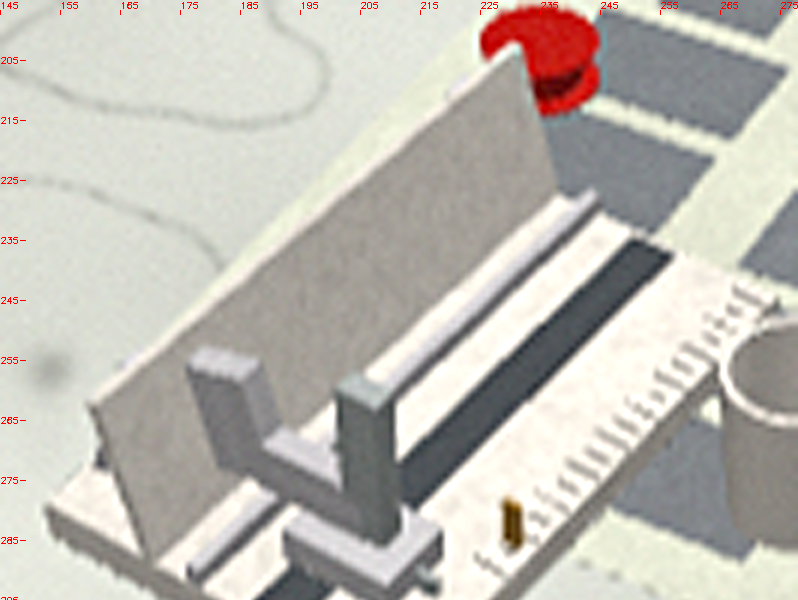

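View pics/c2.png

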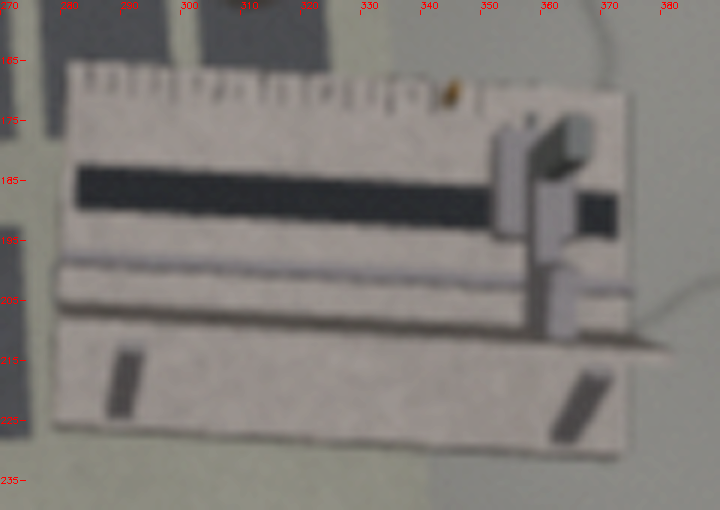

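View pics/c3.png

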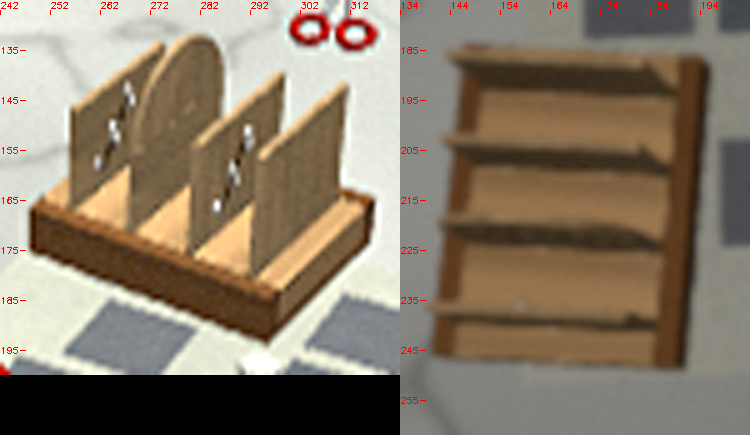

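Both sets of crops give usable pixels: plate corners, brass tag top at scene (230.3,278.3) and top (345.3,169.7), post top at scene (206,260.3) and top (366,177), and the arch as third panel from the top in the top view. I'll fit the poses.

```bash
cat > fit.py <<'E'
from h import *
from scipy.optimize import least_squares
def fit(obs,x0):
    def P(l,v):
        c,s=np.cos(v[2]),np.sin(v[2]);l=[v[q] if isinstance(q,int) and q>2 else q for q in l]
        return np.array([v[0]+c*l[0]-s*l[1],v[1]+s*l[0]+c*l[1],l[2]])
    f=lambda v:np.concatenate([proj(n,P(l,v))-uv for n,l,uv in obs])
    r=least_squares(f,x0);return r.x,f(r.x).reshape(-1,2).round(1)
E
cat > f0.py <<'E'
from fit import *
# stand: v3=stop y, v4=tag y, v5=tag top z
st=[('t0',(.105,.13,.02),(281,165)),('t0',(.105,-.13,.02),(374,170)),('t0',(-.065,.13,.02),(278.5,226.5)),('t0',(-.065,-.13,.02),(373,231.5)),
('s0',(-.065,-.13,.02),(153,279.7)),('s0',(.06,3,.112),(206,260.3)),('t0',(.06,3,.112),(366,177)),
('s0',(.102,4,5),(230.3,278.3)),('t0',(.102,4,5),(345.3,169.7))]
v,r=fit(st,[.5,-.2,0,-.05,0,.04]);print(v.round(4),r.tolist())
rk=[('t0',(.084,-.065,.034),(195.6,187)),('t0',(-.084,-.065,.034),(191,248.4)),('t0',(-.084,.065,.034),(140.6,246)),('t0',(.084,.065,.034),(146,184)),
('s0',(-.084,-.065,.034),(248,166)),('s0',(.084,-.065,.034),(297.6,183.6)),('s0',(.084,.065,.034),(316.6,165.6)),('s0',(.084,-.065,0),(295.6,193.4)),('s0',(-.084,-.065,0),(248,175)),
('s0',(-.021,0,.138),(283,131.8))]
w,r=fit(rk,[.5,.2,0]);print(w.round(4),r.tolist())
c,s=np.cos(w[2]),np.sin(w[2])
a=np.array([w[0]-.021*c,w[1]-.021*s]);print('arch xy',a)
o=atz('s0',283,131.8,.138);print(o)
np.savez('fit.npz',v=v,w=w,a=a)
E
python3 f0.py
```

```text
[ 0.5475 -0.2018  0.0619 -0.085  -0.0473  0.0413] [[-0.8, 0.2], [-0.5, -0.8], [-0.4, -0.4], [1.3, -1.2], [-2.4, -2.0], [-1.8, -1.7], [-0.2, -0.0], [0.7, 0.7], [0.0, -2.6]]
[0.4745 0.2231 0.0678] [[-1.9, -2.9], [-1.8, -2.0], [-0.6, -1.5], [0.0, -1.7], [-0.9, -0.1], [-1.8, 0.5], [-0.1, -2.0], [-0.5, 0.2], [-1.0, 0.2], [-5.5, 1.0]]
arch xy [0.45357744 0.22171365]
[0.46281796 0.23655607 0.138     ]
```

```bash
cat > d.py <<'E'
# usage: d.py x y z toolx_yaw_deg -> delta row from present pose
import sys;from h import *
def delta(p,yaw):
    s=bot.get_state();R=s['tcp_rot'];d=R.T@(np.array(p)-s['eef_pos'])*1000
    y0=np.degrees(np.arctan2(R[1,0],R[0,0]));t=-(yaw-y0);t=(t+180)%360-180
    print('row',d.round(1),round(t,1),'| now',s['eef_pos'].round(4),'yaw',round(y0,2),'t',round(s['t'],2))
if __name__=='__main__':
    a=list(map(float,sys.argv[1:]));delta(a[:3],a[3])
E
python3 d.py .454 .222 .29 93.9; python3 -c "
from h import *
print(vision.camera('wrist')['T_tool_cam'].round(3),vision.camera('wrist')['camera_matrix'])"
```

```text
row [ 497.  -665.5  -58.3] -78.2 | now [ 0.1554 -0.553   0.2304] yaw 15.69 t 0.1
[[-0.001 -0.959 -0.283  0.071]
 [ 1.    -0.001  0.    -0.001]
 [-0.001 -0.283  0.959 -0.144]
 [ 0.     0.     0.     1.   ]] [[288.1742439    0.         252.40380679]
 [  0.         288.1742439  195.65799149]
 [  0.           0.           1.        ]]
```

carry_out --deltas '[[[28,497,-665.5,-58.3,-78.2],[28,497,-665.5,-58.3,-78.2],[28,497,-665.5,-58.3,-78.2],[28,497,-665.5,-58.3,-78.2],[28,497,-665.5,-58.3,-78.2],[28,497,-665.5,-58.3,-78.2],[28,497,-665.5,-58.3,-78.2],[28,497,-665.5,-58.3,-78.2],[28,497,-665.5,-58.3,-78.2],[28,497,-665.5,-58.3,-78.2]]]'

```text
t: 1.03
eef_pos: [0.3049, -0.1638, 0.2606]
tcp_rot: [[0.042, 0.999, 0.001], [0.999, -0.042, -0.001], [-0.001, 0.001, -1.0]]
ft_force: [1.1, -0.1, 0.4]
opening: 0.0278
grasp_force: 0.0
```

```bash
python3 d.py .454 .222 .29 93.9
```

```text
row [391.7 132.8 -29.5] -6.3 | now [ 0.3049 -0.1638  0.2606] yaw 87.6 t 1.03
```

carry_out --deltas '[[[28,391,133,-29.5,-6.3],[28,391,133,-29.5,-6.3],[28,391,133,-29.5,-6.3],[28,391,133,-29.5,-6.3],[28,391,133,-29.5,-6.3],[28,391,133,-29.5,-6.3],[28,391,133,-29.5,-6.3],[28,391,133,-29.5,-6.3],[28,391,133,-29.5,-6.3],[28,391,133,-29.5,-6.3]]]'

```text
t: 1.87
eef_pos: [0.4562, 0.2213, 0.2899]
tcp_rot: [[-0.064, 0.998, 0.0], [0.998, 0.064, 0.0], [0.0, 0.0, -1.0]]
ft_force: [0.9, -0.9, 1.1]
opening: 0.0281
grasp_force: 0.0
```

carry_out --deltas '[[[28,0,0,0,0],[28,0,0,0,0],[28,0,0,0,0]]]'

```text
t: 2.12
eef_pos: [0.4557, 0.2184, 0.2896]
tcp_rot: [[-0.063, 0.998, -0.001], [0.998, 0.063, -0.001], [-0.001, -0.001, -1.0]]
ft_force: [-0.4, 0.0, -0.2]
opening: 0.0279
grasp_force: 0.0
```

```bash
python3 - <<'E'
from h import *
c=snap('wrist','w1');i=cv2.resize(cv2.convertScaleAbs(c['img'][:,:,::-1],alpha=1.3),(800,600),interpolation=cv2.INTER_CUBIC);cv2.imwrite('pics/w1b.png',i)
E
python3 d.py .454 .222 .29 93.9
```

```text
row [ 4.2 -1.5 -0.2] -0.3 | now [0.4558 0.2179 0.2898] yaw 93.57 t 2.17
```

View pics/w1b.png

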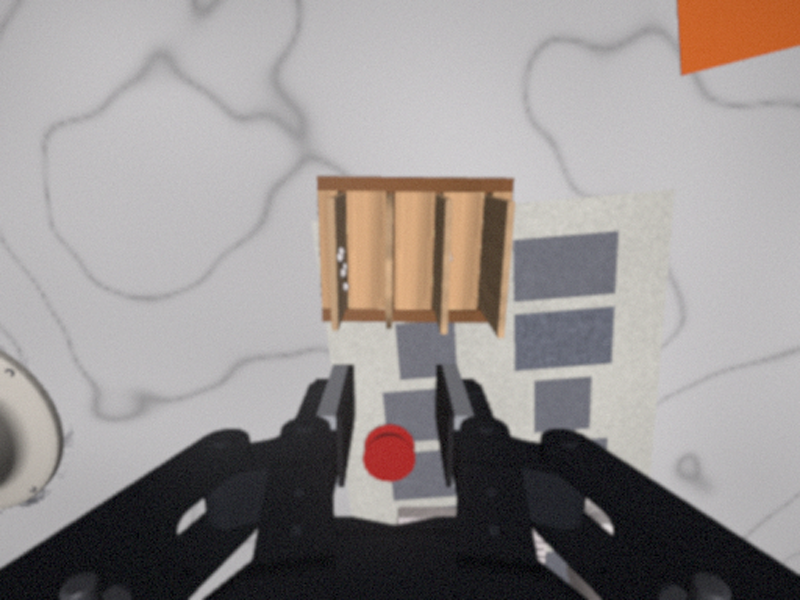

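The wrist view shows the rack top corners at (318,177), (514,179), (323,322) in the 800-px picture, with the arch as the second panel from the left, edge-on at column ~389.

```bash
python3 - <<'E'
from fit import *
k=.64
rk=[('w1',(-.084,.065,.034),(318*k,177*k)),('w1',(.084,.065,.034),(514*k,179*k)),('w1',(-.084,-.065,.034),(323*k,321*k)),('w1',(-.084,.065,.034),(318*k,177*k))]
w,r=fit(rk,[.4745,.2231,.0678]);print(w.round(4),r.tolist())
for u,v,z in((390,195,.088),(389,326,.088),(389.5,250,.138)):print(atz('w1',u*k,v*k,z).round(4))
c,s=np.cos(w[2]),np.sin(w[2]);print('arch',w[0]-.021*c,w[1]-.021*s, np.degrees(w[2]))
E
```

```text
[0.4716 0.2222 0.0518] [[-0.2, -0.1], [0.4, 0.0], [-0.0, 0.3], [-0.2, -0.1]]
[0.4473 0.2741 0.088 ]
[0.4526 0.1711 0.088 ]
[0.4495 0.2412 0.138 ]
arch 0.4506632600503514 0.22115950852315008 2.96972145660063
```

```bash
python3 d.py .4503 .2225 .104 93.1
```

```text
row [  5.1  -5.1 185.8] 0.5 | now [0.4558 0.2179 0.2898] yaw 93.57 t 2.17
```

carry_out --deltas '[[[28,5,-5,30,0.5],[28,5,-5,60,0.5],[28,5,-5,90,0.5],[28,5,-5,110,0.5],[28,5,-5,130,0.5],[28,5,-5,150,0.5],[28,5,-5,165,0.5],[28,5,-5,178,0.5],[28,5,-5,186,0.5],[28,5,-5,186,0.5]]]'

```text
t: 3.0
eef_pos: [0.4494, 0.2219, 0.1025]
tcp_rot: [[-0.052, 0.999, -0.003], [0.999, 0.052, -0.001], [-0.001, -0.003, -1.0]]
ft_force: [0.3, 0.1, -0.8]
opening: 0.0282
grasp_force: 0.0
```

carry_out --deltas '[[[0,0,0,0,0],[0,0,0,0,0],[0,0,0,0,0],[0,0,0,0,0],[0,0,0,0,0],[0,0,0,0,0]]]' --grip_force 30

```text
t: 3.5
eef_pos: [0.4517, 0.2234, 0.1052]
tcp_rot: [[-0.054, 0.999, 0.002], [0.999, 0.054, 0.0], [-0.0, 0.002, -1.0]]
ft_force: [0.0, -1.3, 6.8]
opening: 0.0039
grasp_force: 35.1
```

carry_out --deltas '[[[0,0,0,-8,0],[0,0,0,-20,0],[0,0,0,-40,0],[0,0,0,-65,0],[0,0,0,-90,0],[0,0,0,-115,0],[0,0,0,-140,0],[0,0,0,-155,0],[0,0,0,-160,0],[0,0,0,-160,0]]]' --grip_force 40

```text
t: 4.33
eef_pos: [0.4513, 0.2236, 0.2654]
tcp_rot: [[-0.054, 0.999, 0.003], [0.999, 0.054, 0.001], [0.001, 0.003, -1.0]]
ft_force: [-0.2, -0.0, -0.6]
opening: 0.0042
grasp_force: 39.4
```

```bash
python3 - <<'E'
from h import *
c=snap('wrist','w2');i=cv2.resize(cv2.convertScaleAbs(c['img'][:,:,::-1],alpha=1.3),(800,600),interpolation=cv2.INTER_CUBIC);cv2.imwrite('pics/w2b.png',i)
s=bot.get_state();print(s['grasp_force'],s['opening'],s['eef_pos'])
E
```

```text
39.43438410758972 0.003923419860562583 [0.45061875 0.22335807 0.26378734]
```

View pics/w2b.png

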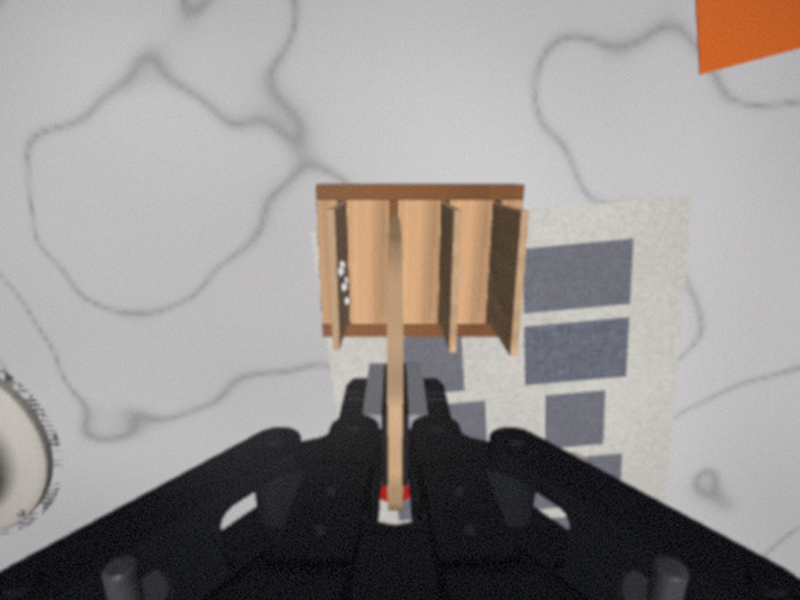

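```bash
python3 d.py .546 -.21 .264 93.1
```

```text
row [-4.379e+02  7.170e+01 -3.000e-01] 0.0 | now [0.4506 0.2234 0.2638] yaw 93.11 t 4.38
```

carry_out --deltas '[[[0,-15,2,0,0],[0,-45,7,0,0],[0,-85,14,0,0],[0,-125,20,0,0],[0,-165,27,0,0],[0,-205,33,0,0],[0,-245,40,0,0],[0,-285,46,0,0],[0,-325,53,0,0],[0,-365,60,0,0]]]'

```text
t: 5.22
eef_pos: [0.5295, -0.1394, 0.2617]
tcp_rot: [[-0.054, 0.999, -0.003], [0.999, 0.054, 0.002], [0.002, -0.003, -1.0]]
ft_force: [0.9, 1.5, 0.2]
opening: 0.0041
grasp_force: 39.4
```

carry_out --deltas '[[[0,-30,5,0,0],[0,-55,9,0,0],[0,-70,11.5,0,0],[0,-73,12,0,0],[0,-73,12,0,0],[0,-73,12,0,0]]]'

```text
t: 5.72
eef_pos: [0.5461, -0.2086, 0.2633]
tcp_rot: [[-0.055, 0.998, -0.001], [0.998, 0.055, 0.002], [0.002, -0.001, -1.0]]
ft_force: [-0.5, 0.1, -0.1]
opening: 0.004
grasp_force: 39.4
```

```bash
python3 - <<'E'
from h import *
c=snap('wrist','w3');i=cv2.resize(cv2.convertScaleAbs(c['img'][:,:,::-1],alpha=1.3),(800,600),interpolation=cv2.INTER_CUBIC);cv2.imwrite('pics/w3b.png',i)
s=bot.get_state();print(s['grasp_force'],s['opening'],s['eef_pos'])
E
```

```text
39.43626165390015 0.004219880058729271 [ 0.54622744 -0.20846043  0.26359731]
```

View pics/w3b.png

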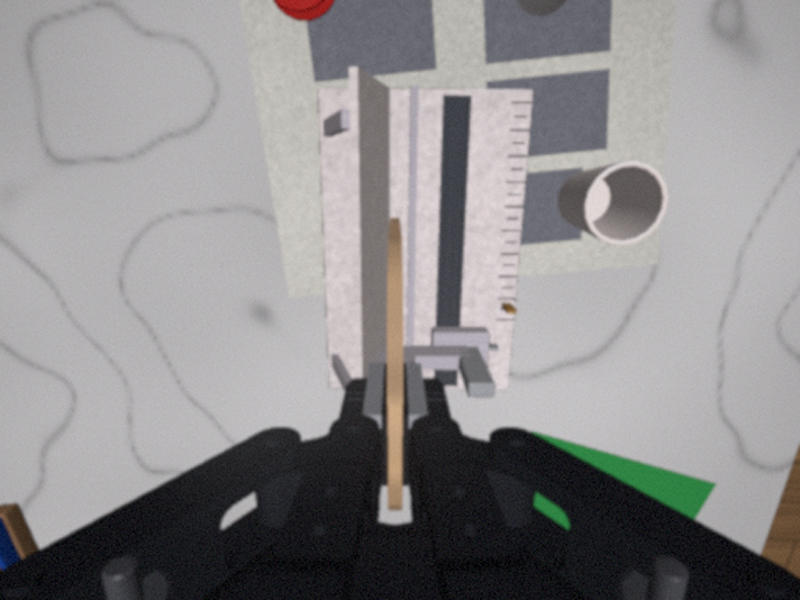

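The wrist view shows the whole stand: plate corners (319,88), (533,90), (329,388), (509,388), tag top (507,306), pointer tip (497,347), and lip line at column ~413. Next I fit the stand and stop from it.

```bash
python3 - <<'E'
from fit import *
k=.64
st=[('w3',l,(a*k,b*k)) for l,a,b in(((-.065,.13,.02),319,88),((.105,.13,.02),533,90),((-.065,-.13,.02),329,388),((.105,-.13,.02),509,388))]
v,r=fit(st,[.5475,-.2,.06]);print(v.round(4),np.degrees(v[2]),r.tolist())
c,s=np.cos(v[2]),np.sin(v[2]);R=np.array([[c,s],[-s,c]])
S=lambda u,w,z:(R@(atz('w3',u*k,w*k,z)[:2]-v[:2])).round(4)
print('tag',S(507,306,.042),'ptr',S(497,347,.03),S(497,347,.025),'post top',S(481,390,.112),'lip top',S(413,200,.03),'carr y',S(460,328,.038))
t=bot.get_state()['eef_pos'];print('tcp',R@(t[:2]-v[:2]))
for q in([-.0005,-.008],):print('target world',R.T@np.array(q)+v[:2])
np.save('v.npy',v)
E
```

```text
[ 0.548  -0.2022  0.0486] 2.7825844885666 [[-0.8, -0.2], [0.9, -0.7], [0.1, 0.3], [-0.2, 1.1]]
tag [ 0.0913 -0.0411] ptr [ 0.0884 -0.0829] [ 0.0896 -0.0849] post top [ 0.0592 -0.084 ] lip top [0.0109 0.0451] carr y [ 0.0532 -0.0624]
tcp [-0.00209482 -0.00612932]
target world [ 0.5479112  -0.21025148]
```

carry_out --deltas '[[[0,0,0,10,0.3],[0,0,0,30,0.3],[0,0,0,50,0.3],[0,0,0,70,0.3],[0,0,0,90,0.3],[0,0,0,105,0.3],[0,0,0,120,0.3],[0,0,0,130,0.3],[0,0,0,138,0.3],[0,0,0,140,0.3]]]'

```text
t: 6.6
eef_pos: [0.5456, -0.2091, 0.1223]
tcp_rot: [[-0.05, 0.999, -0.002], [0.999, 0.05, 0.001], [0.002, -0.002, -1.0]]
ft_force: [0.3, -0.3, -0.6]
opening: 0.0042
grasp_force: 39.4
```

carry_out --deltas '[[[0,0,0,0,0],[0,0,0,1.5,0],[0,0,0,3,0],[0,0,0,4,0],[0,0,0,5,0],[0,0,0,5,0]]]'

```text
t: 7.1
eef_pos: [0.5464, -0.2102, 0.119]
tcp_rot: [[-0.049, 0.999, 0.0], [0.999, 0.049, -0.0], [-0.0, 0.0, -1.0]]
ft_force: [-0.2, 0.2, -0.2]
opening: 0.0044
grasp_force: 39.4
```

carry_out --deltas '[[[0,0,0,1,0],[0,0,0,1.5,0],[0,0,0,2,0],[0,0,0,2.5,0],[0,0,0,2.5,0]]]'

```text
t: 7.52
eef_pos: [0.5467, -0.2102, 0.1172]
tcp_rot: [[-0.049, 0.999, 0.0], [0.999, 0.049, -0.0], [-0.0, 0.0, -1.0]]
ft_force: [-1.6, 0.6, 4.7]
opening: 0.0041
grasp_force: 40.2
```

carry_out --deltas '[[[8,0,0,0,0],[12,0,0,0,0],[16,0,0,0,0],[20,0,0,0,0],[20,0,0,0,0],[20,0,0,0,0],[20,0,0,0,0]]]' --grip_force 20

```text
t: 8.1
eef_pos: [0.5464, -0.2101, 0.1164]
tcp_rot: [[-0.049, 0.999, -0.0], [0.999, 0.049, 0.0], [0.0, -0.0, -1.0]]
ft_force: [0.3, -0.9, -0.3]
opening: 0.0201
grasp_force: 0.0
```

carry_out --deltas '[[[20,0,-3,0,0],[20,0,-6,0,0],[20,0,-9,0,0],[20,0,-12,0,0],[20,0,-15,0,0],[20,0,-18,0,0],[20,0,-21,0,0],[20,0,-24,0,0],[20,0,-27,0,0],[20,0,-30,0,0]]]'

```text
t: 8.93
eef_pos: [0.5162, -0.2116, 0.1165]
tcp_rot: [[-0.049, 0.999, 0.0], [0.999, 0.049, 0.0], [0.0, 0.0, -1.0]]
ft_force: [-0.0, -0.7, 0.1]
opening: 0.02
grasp_force: 0.0
```

```bash
python3 - <<'E'
from h import *
def e(n,f,x,y,w,h):
    c=snap(n,f);return cv2.resize(cv2.convertScaleAbs(c['img'][y:y+h,x:x+w,::-1],alpha=1.3),(400,400*h//w),interpolation=cv2.INTER_CUBIC)
a=e('scene','s4',145,165,133,150);b=e('wrist','w4',0,0,512,384);h=max(len(a),len(b))
p=lambda i:cv2.copyMakeBorder(i,0,h-len(i),0,0,0)
cv2.imwrite('pics/m4.png',np.hstack([p(a),p(b)]))
E
```

```text
(no output)
```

View pics/m4.png

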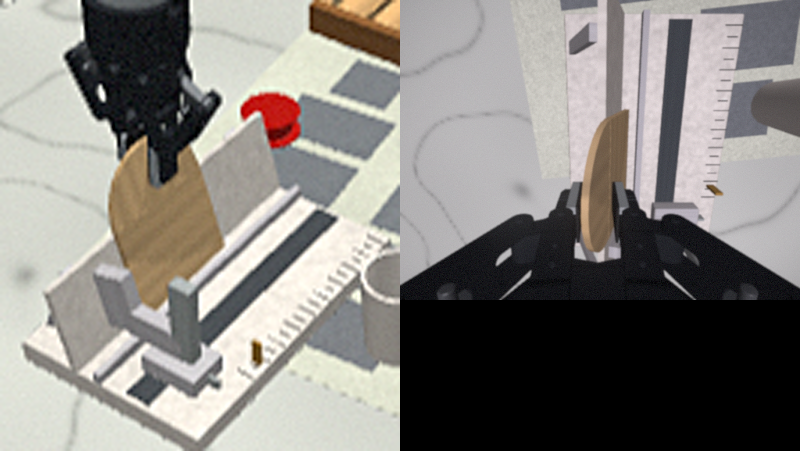

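The panel leans back on the rest behind the lip between the fingers, with the stop to its −y. I'll open wider and retreat upward.

carry_out --deltas '[[[45,0,0,0,0],[45,0,0,0,0],[45,0,0,0,0],[45,0,0,0,0],[45,0,0,-10,0],[45,0,0,-30,0],[45,0,0,-60,0],[45,0,0,-90,0],[45,0,0,-120,0],[45,0,0,-120,0]]]'

```text
t: 9.87
eef_pos: [0.5196, -0.2137, 0.2449]
tcp_rot: [[-0.049, 0.999, 0.011], [0.999, 0.049, -0.007], [-0.008, 0.011, -1.0]]
ft_force: [1.1, -0.3, 1.0]
opening: 0.0443
grasp_force: 0.0
```

```bash
python3 - <<'E'
from h import *
v=np.load('v.npy');c,s=np.cos(v[2]),np.sin(v[2])
import d
# push start: in front of -y face of post
for q in ([.058,-.16],[.058,-.125]):
    w=np.array([[c,-s],[s,c]])@q+v[:2];print(w);d.delta([*w,.09],92.8)
    d.delta([*w,.09],182.8);d.delta([*w,.09],2.8)
print(bot.get_state()['joints'].round(2))
E
```

```text
[ 0.61372124 -0.35923231]
row [-148.8   85.2  157. ] 0.0 | now [ 0.5196 -0.2137  0.2449] yaw 92.82 t 9.87
row [-148.8   85.2  157. ] -90.0 | now [ 0.5196 -0.2137  0.2449] yaw 92.82 t 9.87
row [-148.8   85.2  157. ] 90.0 | now [ 0.5196 -0.2137  0.2449] yaw 92.82 t 9.87
[ 0.61202213 -0.32427358]
row [-113.8   85.2  156.7] 0.0 | now [ 0.5196 -0.2137  0.2449] yaw 92.82 t 9.87
row [-113.8   85.2  156.7] -90.0 | now [ 0.5196 -0.2137  0.2449] yaw 92.82 t 9.87
row [-113.8   85.2  156.7] 90.0 | now [ 0.5196 -0.2137  0.2449] yaw 92.82 t 9.87
[-0.61  0.1   1.63  0.    1.39 -0.65]
```

carry_out --deltas '[[[0,-30,20,0,0],[0,-65,43,0,0],[0,-100,66,0,0],[0,-132,85,0,0],[0,-132,85,0,0],[0,-132,85,40,0],[0,-132,85,80,0],[0,-132,85,115,0],[0,-132,85,145,0],[0,-132,85,155,0]]]'

```text
t: 10.7
eef_pos: [0.6047, -0.3367, 0.0753]
tcp_rot: [[-0.049, 0.999, -0.008], [0.999, 0.049, 0.006], [0.007, -0.007, -1.0]]
ft_force: [-0.7, 0.3, -1.7]
opening: -0.0001
grasp_force: 0.0
```

carry_out --deltas '[[[0,0,0,0,0],[0,0,0,0,0],[0,0,0,0,0]]]'

```text
t: 10.95
eef_pos: [0.6095, -0.3406, 0.085]
tcp_rot: [[-0.049, 0.999, 0.004], [0.999, 0.049, -0.003], [-0.004, 0.004, -1.0]]
ft_force: [-0.7, -0.5, -0.3]
opening: 0.0004
grasp_force: 0.0
```

```bash
cat > look.py <<'E'
import sys;from h import *
n=sys.argv[1]
s=bot.get_state();a=snap('wrist','w'+n);b=snap('scene','s'+n);
v=np.load('v.npy');c_,s_=np.cos(v[2]),np.sin(v[2])
print('tcp stand',np.array([[c_,s_],[-s_,c_]])@(s['eef_pos'][:2]-v[:2]),s['eef_pos'][2],s['ft_force'],s['opening'],s['t'])
A=cv2.resize(cv2.convertScaleAbs(a['img'][:,:,::-1],alpha=1.3),(400,300))
B=b['img'][165:315,145:278,::-1];B=cv2.resize(cv2.convertScaleAbs(B,alpha=1.3),(399,450),interpolation=cv2.INTER_CUBIC)
C=a['img'][100:260,240:440,::-1];C=cv2.resize(cv2.convertScaleAbs(C,alpha=1.3),(400,320),interpolation=cv2.INTER_CUBIC)
L=np.vstack([A[:280],C]);R=cv2.copyMakeBorder(B,0,150,0,1,0);cv2.imwrite(f'pics/m{n}.png',np.hstack([L,R]))
E
python3 look.py 5
```

```text
tcp stand [ 0.0546866  -0.14117069] 0.08500562952226731 [-0.66350526 -0.47273348 -0.26654362] 0.00035505153143108604 10.95
```

View pics/m5.png

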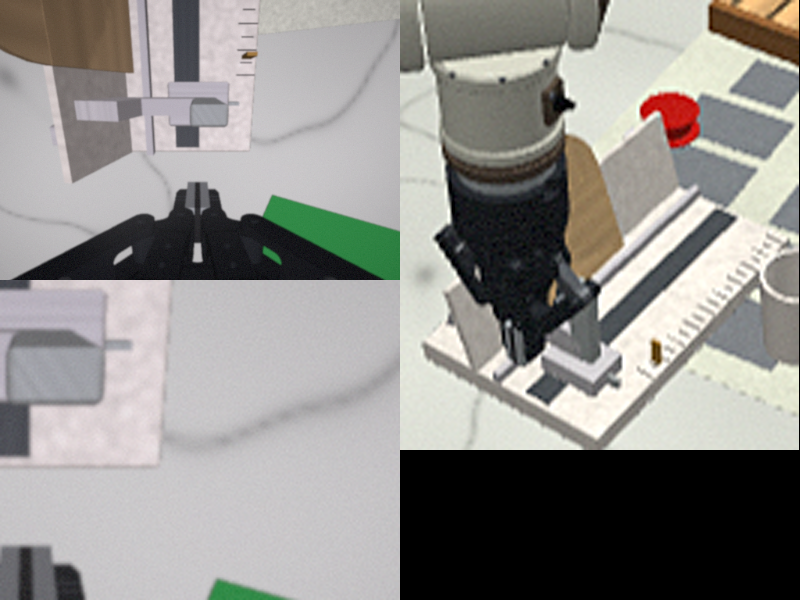

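This view has the fingers at lower centre of the wrist picture and the panel still leaning at upper left. The pointer is at native pixel (305,132) and the tag at about (320,70). The picture budget is now used up, so from here I measure with image code only.

```bash
cat > meas.py <<'E'
from h import *
v=np.load('v.npy');c_,s_=np.cos(v[2]),np.sin(v[2]);R2=np.array([[c_,s_],[-s_,c_]])
S=lambda p:np.append(R2@(p[:2]-v[:2]),p[2]).round(4)
def brass(f,box):
    i=cv2.imread(f'pics/{f}.png');x,y,w,h=box;g=cv2.cvtColor(i,cv2.COLOR_BGR2HSV)[y:y+h,x:x+w]
    m=((g[...,0]>8)&(g[...,0]<25)&(g[...,1]>120)).astype(np.uint8)
    n,l,st,ce=cv2.connectedComponentsWithStats(m)
    return [(st[k].tolist(),(ce[k]+[x,y]).round(1).tolist(),x,y) for k in range(1,n) if 3<st[k][4]<300]
def tri(a,b):
    (o,r),(q,t)=ray(*a),ray(*b);k=np.linalg.lstsq(np.c_[r,-t],q-o,rcond=None)[0]
    p,w=o+r*k[0],q+t*k[1];return (p+w)/2,np.linalg.norm(p-w)
E
python3 - <<'E'
from meas import *
bw=brass('w5',(290,40,60,60));bs=brass('s5',(210,260,40,40));print(bw,bs)
p,g=tri(('w5',305.5,132.2),('s5',217.7,292.7));print('ptr',S(p),g)
for z in(.025,.03,.035):print(z,S(atz('w5',305.5,132.2,z)))
for k in bw:
  p,g=tri(('w5',*k[1]),('s5',*bs[0][1]));print('tag',S(p),g); print(S(atz('w5',*k[1],.031)),S(atz('w5',*k[1],.036)))
i=cv2.imread('pics/w5.png')[:,:,1];print(i[120:146,296:304].mean(1).round(0))
# plate corners check: project stand corners
for l in((.105,-.13,.02),):
  w=R2.T@np.array(l[:2])+v[:2];print('corner',proj('w5',[*w,.02]))
E
```

```text
[([21, 27, 18, 7, 90], [319.7, 70.0], 290, 40)] [([19, 18, 3, 8, 21], [230.0, 281.7], 210, 260)]
ptr [ 0.0914 -0.0829  0.0237] 0.0023599397589956343
0.025 [ 0.0903 -0.0837  0.025 ]
0.03 [ 0.0894 -0.0833  0.03  ]
0.035 [ 0.0885 -0.0829  0.035 ]
tag [ 0.0973 -0.0438  0.028 ] 0.0012376330291072877
[ 0.0962 -0.0447  0.031 ] [ 0.0951 -0.0453  0.036 ]
[159. 159. 158. 158. 158. 159. 160. 162. 158. 144. 122. 120. 124. 126.
 134. 151. 162. 164. 163. 161. 160. 160. 160. 160. 161. 160.]
corner [320.52571217 194.42672747]
```

carry_out --deltas '[[[0,10,0,0,0],[0,20,0,0,0],[0,28,0,0,0],[0,32,0,0,0],[0,36,0,0,0],[0,40,0,0,0],[0,44,0,0,0],[0,48,0,0,0],[0,50,0,0,0],[0,50,0,0,0]]]'

```text
t: 11.88
eef_pos: [0.6054, -0.2903, 0.0816]
tcp_rot: [[-0.049, 0.999, 0.001], [0.999, 0.049, -0.002], [-0.002, 0.001, -1.0]]
ft_force: [0.4, -3.0, -2.1]
opening: -0.0001
grasp_force: 2.1
```

```bash
cat > chk.py <<'E'
import sys;from meas import *
f=sys.argv[1];s=bot.get_state();snap('wrist','w'+f);snap('scene','s'+f)
T=S(s['eef_pos']);print('tcp',T,'F',s['ft_force'].round(1) if hasattr(s['ft_force'],'round') else s['ft_force'],s['t'])
b=brass('w'+f,(270,20,120,250));print('brass',b)
i=cv2.imread(f'pics/w{f}.png')
# template of the carriage front corner + pointer from w5, matched (scale is the same, camera height unchanged)
t=cv2.imread('pics/w5.png')[118:146,288:312]
r=cv2.matchTemplate(i[60:300,260:340],t,cv2.TM_CCOEFF_NORMED);_,m,_,l=cv2.minMaxLoc(r)
u,w=260+l[0]+17.5,60+l[1]+14.2
print('ptr px',u,w,'score',round(m,2),S(atz('w'+f,u,w,.026)))
for k in b:print('tag',S(atz('w'+f,*k[1],.031)))
E
python3 chk.py 6
```

```text
tcp [ 0.0531 -0.0907  0.0816] F [ 0.4 -3.  -2.1] 11.8833
brass [([41, 129, 16, 7, 76], [318.5, 152.5], 270, 20)]
ptr px 306.5 190.2 score 0.82 [ 0.0905 -0.0735  0.026 ]
tag [ 0.0963 -0.0458  0.031 ]
```

carry_out --deltas '[[[0,3,0,0,0],[0,6,0,0,0],[0,9,0,0,0],[0,12,0,0,0],[0,14,0,0,0],[0,16,0,0,0],[0,17,0,0,0],[0,17,0,0,0],[0,17,0,0,0]]]'

```text
t: 12.73
eef_pos: [0.6046, -0.2731, 0.0816]
tcp_rot: [[-0.049, 0.999, 0.0], [0.999, 0.049, -0.001], [-0.001, 0.0, -1.0]]
ft_force: [1.5, -5.5, -1.3]
opening: -0.0001
grasp_force: 2.5
```

```bash
python3 chk.py 7; python3 - <<'E'
from meas import *
# brightness map near pointer/tag for sub-pixel reading
i=cv2.imread('pics/w7.png');g=i[:,:,1]
print(g[160:225:1,296:304].mean(1).round(0).tolist())
print(brass('s7',(210,260,40,40)))
E
```

```text
tcp [ 0.0531 -0.0735  0.0816] F [ 1.5 -5.5 -1.3] 12.7333
brass [([39, 154, 16, 8, 92], [316.5, 177.6], 270, 20)]
ptr px 295.5 253.2 score 0.71 [ 0.0847 -0.1063  0.026 ]
tag [ 0.096  -0.0458  0.031 ]
[180.0, 178.0, 177.0, 176.0, 174.0, 169.0, 165.0, 170.0, 174.0, 175.0, 173.0, 172.0, 171.0, 170.0, 171.0, 172.0, 173.0, 172.0, 173.0, 174.0, 176.0, 176.0, 177.0, 177.0, 176.0, 174.0, 167.0, 143.0, 113.0, 97.0, 105.0, 126.0, 136.0, 139.0, 144.0, 161.0, 172.0, 175.0, 175.0, 174.0, 175.0, 177.0, 177.0, 177.0, 176.0, 176.0, 176.0, 176.0, 177.0, 177.0, 177.0, 176.0, 174.0, 173.0, 172.0, 172.0, 171.0, 173.0, 174.0, 177.0, 178.0, 180.0, 182.0, 182.0, 184.0]
[([19, 18, 3, 8, 21], [230.0, 281.7], 210, 260)]
```

carry_out --deltas '[[[0,2,0,0,0],[0,4,0,0,0],[0,6,0,0,0],[0,7,0,0,0],[0,8,0,0,0],[0,8,0,0,0],[0,8,0,0,0]]]'

```text
t: 13.42
eef_pos: [0.6042, -0.2648, 0.0816]
tcp_rot: [[-0.049, 0.999, 0.0], [0.999, 0.049, -0.001], [-0.001, 0.0, -1.0]]
ft_force: [0.6, -4.8, -1.1]
opening: 0.0001
grasp_force: 2.5
```

```bash
python3 chk.py 8; python3 - <<'E'
from meas import *
i=cv2.imread('pics/w8.png');g=i[:,:,1]
print('ptr rows170+',g[170:215,298:304].mean(1).astype(int).tolist())
print('hue-ish tag rows 170+'); print((i[175:205,306:326,2].astype(int)-i[175:205,306:326,0]).tolist().__len__())
d=i[170:215,:,2].astype(int)-i[170:215,:,0];print('R-B by row cols308-322',d[:,308:322].mean(1).astype(int).tolist());print('cols',d[:,296:332].max(0).tolist())
for y,z,n in((-.046,.042,'tagtop'),(-.046,.02,'tagbase')):
    print(n,[proj('w8',[*(R2.T@np.array([x,y])+v[:2]),z]).round(1).tolist() for x in(.097,.105)])
for z in(.024,.03):print('ptr -.0482',z,proj('w8',[*(R2.T@np.array([.089,-.0482])+v[:2]),z]).round(1))
# scene camera: column/row of pointer tip along its dark band
s=cv2.imread('pics/s8.png');cv2.imwrite('pics/s8c.png',s[265:300,205:245]);print(s[270:300,215:240,0].tolist())
E
```

```text
tcp [ 0.0531 -0.0652  0.0816] F [ 0.6 -4.8 -1.1] 13.4167
brass [([39, 165, 15, 9, 100], [315.7, 189.2], 270, 20)]
ptr px 305.5 242.2 score 0.71 [ 0.0919 -0.0887  0.026 ]
tag [ 0.0959 -0.0458  0.031 ]
ptr rows170+ [181, 180, 179, 180, 178, 178, 171, 160, 163, 173, 176, 175, 173, 172, 172, 172, 166, 143, 114, 98, 105, 127, 137, 140, 146, 162, 172, 176, 177, 176, 175, 175, 167, 146, 145, 167, 178, 179, 178, 177, 177, 177, 180, 180, 179]
hue-ish tag rows 170+
30
R-B by row cols308-322 [6, 6, 6, 7, 7, 6, 6, 5, 4, 6, 6, 6, 8, 17, 33, 45, 47, 48, 47, 48, 49, 53, 57, 56, 45, 27, 13, 8, 7, 7, 6, 6, 6, 3, 4, 5, 7, 7, 6, 7, 6, 6, 7, 6, 7]
cols [9, 8, 9, 9, 9, 9, 9, 8, 9, 9, 9, 15, 36, 50, 57, 57, 59, 67, 80, 82, 83, 82, 81, 81, 82, 82, 80, 74, 51, 23, 4, 2, 2, 1, 2, 2]
tagtop [[320.8, 193.8], [332.9, 193.8]]
tagbase [[314.0, 185.5], [324.9, 185.5]]
ptr -.0482 0.024 [303.9 189.8]
ptr -.0482 0.03 [305.4 192.1]
[[75, 78, 82, 72, 71, 74, 118, 141, 98, 129, 191, 185, 181, 180, 180, 176, 174, 178, 180, 185, 181, 179, 179, 184, 182], [77, 80, 80, 75, 69, 69, 127, 180, 152, 169, 173, 172, 183, 179, 180
[... 2740 characters left out ...]
, 179, 179, 180, 168, 111, 89, 93, 87, 99, 152, 170, 169, 167, 165, 163, 166, 163], [181, 186, 185, 185, 181, 181, 183, 183, 181, 183, 172, 115, 77, 89, 88, 97, 148, 172, 167, 165, 164, 163, 162, 159, 165], [179, 176, 180, 186, 178, 179, 180, 181, 183, 172, 120, 80, 91, 89, 95, 145, 172, 167, 165, 167, 166, 169, 162, 164, 164], [175, 174, 179, 181, 175, 178, 176, 177, 172, 121, 79, 90, 89, 107, 111, 178, 169, 166, 165, 166, 167, 166, 165, 164, 163], [179, 178, 182, 180, 181, 186, 184, 168, 123, 82, 90, 87, 110, 123, 151, 170, 170, 166, 164, 163, 161, 163, 166, 165, 168], [182, 178, 179, 183, 183, 191, 183, 124, 82, 91, 93, 83, 142, 148, 171, 166, 165, 166, 166, 167, 164, 162, 163, 163, 165]]
```

carry_out --deltas '[[[0,1,0,0,0],[0,2,0,0,0],[0,2,0,0,0],[0,2,0,0,0]]]'

```text
t: 13.85
eef_pos: [0.6041, -0.2628, 0.0815]
tcp_rot: [[-0.049, 0.999, 0.0], [0.999, 0.049, -0.0], [-0.0, 0.0, -1.0]]
ft_force: [1.4, -5.4, -1.8]
opening: -0.0
grasp_force: 2.5
```

```bash
python3 chk.py 9; python3 - <<'E'
from meas import *
i=cv2.imread('pics/w9.png');g=i[:,:,1]
print('ptr rows170+',g[170:215,298:304].mean(1).astype(int).tolist())
d=i[170:215,:,2].astype(int)-i[170:215,:,0];print('tag rows',d[:,308:322].mean(1).astype(int).tolist())
E
```

```text
tcp [ 0.053  -0.0632  0.0815] F [ 1.4 -5.4 -1.8] 13.85
brass [([38, 168, 16, 9, 97], [315.4, 192.1], 270, 20)]
ptr px 295.5 253.2 score 0.7 [ 0.0847 -0.0959  0.026 ]
tag [ 0.0958 -0.0459  0.031 ]
ptr rows170+ [176, 178, 180, 181, 181, 179, 179, 178, 175, 164, 156, 167, 175, 176, 176, 174, 165, 143, 114, 98, 106, 127, 137, 140, 149, 164, 176, 180, 179, 178, 176, 176, 177, 175, 176, 166, 145, 152, 171, 178, 179, 177, 178, 178, 180]
tag rows [6, 6, 6, 6, 6, 6, 6, 7, 6, 5, 4, 5, 6, 6, 6, 8, 17, 33, 44, 47, 48, 48, 48, 49, 54, 57, 56, 46, 28, 13, 8, 7, 6, 6, 7, 5, 4, 5, 6, 7, 6, 7, 6, 7, 7]
```

carry_out --deltas '[[[0,-3,0,0,0],[0,-10,0,0,0],[0,-25,0,0,0],[0,-45,0,0,0],[0,-60,0,0,0],[0,-60,0,-30,0],[0,-60,0,-65,0],[0,-60,0,-100,0],[0,-60,0,-100,0],[0,-60,0,-100,0]]]'

```text
t: 14.78
eef_pos: [0.6085, -0.3244, 0.1853]
tcp_rot: [[-0.048, 0.999, 0.005], [0.999, 0.048, -0.004], [-0.004, 0.005, -1.0]]
ft_force: [-0.5, -0.3, -0.2]
opening: -0.0005
grasp_force: 0.0
```

carry_out --deltas '[[[0,0,0,0,0],[0,0,0,0,0],[0,0,0,0,0],[0,0,0,0,0]]]'

```text
t: 15.12
eef_pos: [0.6063, -0.3219, 0.1797]
tcp_rot: [[-0.049, 0.999, -0.002], [0.999, 0.049, 0.002], [0.002, -0.002, -1.0]]
ft_force: [0.2, 0.4, -0.0]
opening: -0.0002
grasp_force: 0.0
```

```bash
python3 - <<'E'
from meas import *
snap('scene','s10');snap('top','t10');snap('wrist','w10')
# model prediction of the leaning panel vs. wood-coloured mask in the scene and top views
y0=-.0457+.006+.05
def outline(y,x0=-.0015,a=.26):
    t=np.r_[np.linspace(0,np.pi,40)];pts=[(y-.05,0),*[(y-.05*np.cos(k),.08+.05*np.sin(k)) for k in t],(y+.05,0)]
    return [np.array([*(R2.T@np.array([x0-h*np.sin(a),q])+v[:2]),.02+h*np.cos(a)]) for q,h in pts]
for f in('s10','w10'):
    i=cv2.imread(f'pics/{f}.png');H=cv2.cvtColor(i,cv2.COLOR_BGR2HSV)
    m=(((H[...,0]>8)&(H[...,0]<22)&(H[...,1]>70)&(H[...,2]>50))*255).astype(np.uint8)
    n,l,st,ce=cv2.connectedComponentsWithStats(m);print(f,[(s.tolist(),c.round(0).tolist()) for s,c in zip(st,ce) if s[4]>150][1:])
    if f=='s10':lab=l
    pm={}
    for dy in(-.01,-.005,0,.005,.01):
      for a in(.15,.26,.38):
        q=np.zeros_like(m);cv2.fillPoly(q,[np.array([proj(f,p) for p in outline(y0+dy,a=a)]).round().astype(np.int32)],255)
        pm[dy,a]=round(float((q&m).astype(bool).sum()/max(1,((q|m)>0)[q.any(1).argmax()-15:,:].sum() if 0 else (q>0).sum()+((m>0)&(q==0)&(cv2.dilate(q,np.ones((25,25)))>0)).sum())),3)
    print(sorted(pm.items(),key=lambda k:-k[1])[:5])
s=bot.get_state();print(S(s['eef_pos']),s['t'],s['ft_force'])
E
```

```text
s10 [([0, 0, 122, 34, 1830], [46.0, 11.0]), ([80, 34, 46, 14, 196], [101.0, 39.0]), ([226, 54, 34, 20, 374], [243.0, 63.0]), ([0, 58, 88, 69, 2170], [46.0, 90.0]), ([0, 123, 52, 34, 1013], [20.0, 138.0]), ([248, 133, 69, 60, 2355], [283.0, 165.0]), ([371, 132, 75, 58, 3086], [410.0, 160.0]), ([353, 193, 159, 191, 16040], [455.0, 320.0]), ([194, 206, 30, 52, 690], [209.0, 236.0])]
[((0.01, 0.15), 0.537), ((0, 0.15), 0.526), ((0.005, 0.15), 0.525), ((-0.005, 0.15), 0.5), ((0.01, 0.26), 0.489)]
w10 [([78, 0, 121, 97, 9397], [146.0, 43.0])]
[((0.005, 0.38), 0.917), ((0, 0.38), 0.904), ((0.01, 0.38), 0.873), ((0, 0.26), 0.851), ((-0.005, 0.26), 0.848)]
[ 0.0528 -0.1226  0.1808] 15.2667 [-0.13359381  0.46714208  0.4924404 ]
```

```bash
python3 - <<'E'
from meas import *
y0=-.0457+.006+.05
i=cv2.imread('pics/w10.png');H=cv2.cvtColor(i,cv2.COLOR_BGR2HSV)
m=((H[...,0]>8)&(H[...,0]<22)&(H[...,1]>70)&(H[...,2]>50)).astype(np.uint8)
t=np.linspace(0,np.pi,40);res=[]
for dy in np.arange(-.01,.0121,.002):
 for a in np.arange(.14,.5,.04):
  for x0 in(-.006,-.003,0,.003,.006):
   for r in(-.06,0,.06):
    P=[]
    for q,h in [(-.05,0),*[(-.05*np.cos(k),.08+.05*np.sin(k)) for k in t],(.05,0)]:
     # r: in-plane roll
     q,h=q*np.cos(r)-h*np.sin(r),q*np.sin(r)+h*np.cos(r)+.05*abs(np.sin(r))
     P.append(proj('w10',[*(R2.T@np.array([x0-h*np.sin(a),y0+dy+q])+v[:2]),.02+h*np.cos(a)]))
    z=np.zeros_like(m);cv2.fillPoly(z,[np.array(P).round().astype(np.int32)],1)
    res.append(((z&m)[:130].sum()/(z|m)[:130].sum(),round(dy,3),round(a,2),x0,r))
for k in sorted(res)[-6:]:print(k)
E
```

```text
(np.float64(0.956745623069001), np.float64(0.006), np.float64(0.34), 0, 0.06)
(np.float64(0.9595333193188985), np.float64(0.004), np.float64(0.34), -0.003, 0)
(np.float64(0.9596473029045643), np.float64(-0.004), np.float64(0.3), -0.003, -0.06)
(np.float64(0.9618968730586043), np.float64(0.002), np.float64(0.34), -0.003, 0)
(np.float64(0.9638164754953076), np.float64(0.004), np.float64(0.3), -0.003, 0.06)
(np.float64(0.9687035858264376), np.float64(0.006), np.float64(0.3), -0.003, 0.06)
```

```bash
python3 -c "
from workcell import job
print(job.hand_in())"
```

```text
the job is handed in; nothing more can be done
None
```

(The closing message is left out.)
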